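# Set the V-stands in falling height between the end saddles

### The arm

A 6-joint arm with a two-finger parallel gripper is mounted at the origin on the work surface. World frame = base frame: x ahead of the robot, y to its left, z up, the work surface at z = 0. Lengths are in m, angles in degrees, forces in N, time in s.
With the tool pointing down it reaches from about 0.35 to 0.8 m from the base axis. Payload 7.3 kg.
Tool frame: the origin (TCP) lies on the centre line of the jaws, within the pads' length; the fingertips stand 22 mm ahead of it and the grasp point (between the pads) lies 3 mm ahead of it; z points along the fingers, y is the line along which they close (so a half turn about z gives the same grasp; the last joint's range is limited). The gripper opens to 85 mm and grips with 20 to 120 N. Pads are 22 mm wide; open, the fingers measure 114 mm over their backs; the gripper's body (76 mm by 85 mm) begins 54 mm behind the grasp point. The pads swing forward as they close: fully open they stand 13 mm farther back than shut.
Start: joints at [65.031, 19.595, 87.324, -0, 73.075, -8.365], TCP at [0.15, 0.503, 0.253] pointing down, gripper open.
Joint ranges: [-145.02, 145.02], [-44.19, 115.74], [2.07, 154.8], [-57.11, 237.11], [16.16, 152.29], [-177.93, 177.93]. Speed limits (degrees/s): [147.25, 147.25, 180, 180, 180, 180].

### API

Orientations are given as a 3x3 rotation matrix whose columns are the frame's x, y, z axes.
In Python, from cell import * gives the robot as it stands.
- The arm moves only by the tool step_arm, never from a script. Its argument "plan" is one flat list of numbers, 7 for each row, row after row: the shift along the world's x, y, z in mm, then the turn, a rotation vector about the world's x, y, z in rad, then the finger opening in mm, from 0 to 85.4. In form: [dx, dy, dz, ax, ay, az, fingers, dx, dy, dz, ax, ay, az, fingers, ...]. A call has 1 to 20 rows; each row shifts and turns the commanded pose from where the row before left it; what a row does not reach is not made up. A row lasts 1/10 s, in which the tool goes at most 50 mm and 8.59 degrees, less where a joint would pass 70% of its speed; a pose out of reach is approached as far as the arm can. A call with a gripper value outside its range is refused whole. The fingers move at their own pace and stop on an object; "squeeze" is the grip in N (left out, the last holds). Time passes only in rows, so rows that do not move let the fingers close. It gives the time, the measured TCP pose, the force, the opening and the grip force at its end, in the units of the state.
- read_state(): the state, without advancing time (a new reading comes with each control period).
- grab_frame(name): name is "scene" or "top" or "wrist"; returns a dict with "image" (400x640x3 uint8, red, green, blue), "fx", "fy", "cx", "cy" (pixels), "origin" and "rotation" of the camera in the world; the wrist camera has in their place "tool_from_camera" (4x4, takes a point from camera to tool coordinates, whose origin is the TCP and whose axes are the flange's). Camera axes: x right, y down, z forward; pixel columns grow to the right and rows downward; lengths in m; the calibration is good to about 2 mm. A picture is of the moment at which its call begins: read the wrist's pose just before it. There is no depth.
- close_job(): hands the job in; it is judged then, once.
Trained networks look in a picture, given as the dict that the camera call returned (one of the last four; its "shot" number tells which), for a name from the list of things; names that differ only in an ending like _2 or _b are one class to them, and where a whole thing is asked for, a point or a joint stands for the part that bears it (a point fixed in the world has none). Each returns a list of dicts, best first, with "score" (0 to 1); they miss things now and then, are a little off and sometimes report something else, mostly with a low value. They report only what shows in the picture. A call takes as long as a camera call.
- outline_of(picture, thing): "pixels" (400x640 bool, what is visible of it) and "point" ([column, row] in pixels, amid what is visible of it).
- landmark_of(picture, thing): "point" ([column, row] in pixels: a listed point, or the origin of a listed thing).
The state is a dict: "clock": time; "q": joint angles; "dq": joint speeds; "joint_efforts": joint torques, N m; "position": TCP position; "orientation": TCP orientation; "force": force on the tool from outside, world axes, zero at the start; "ft_torque": the same for the moment, N m; "opening": finger opening in m; "grasp_force": force on a finger pad.
Only numpy, scipy, OpenCV 4.12 (cv2) and the standard library are available. Lean on these libraries where they do the work, as an engineer would, in place of code of your own. Each camera call takes 0.05 s, during which the arm holds its last target. There are 200 camera calls.

### The job

The two end saddles that will carry a sloping handrail tube are already bolted to the welding bench, one tall and one short. Stand the four loose V-stands upright on the four chalk crosses between them so that they step down in height from the tall saddle to the short one, each centred on its cross and with its V-groove running along the chalk line, so that the tube can lie in them all. Set each stand down on the bench, never let it drop.

Things in the scene. Friction and masses are not known exactly. Their poses are not given: they have to be found in the camera images.
- stand_125: loose steel V-stand, 125 mm tall (the four differ only in height): 64 x 64 x 8 mm foot, 30 mm square grey column, on top a bright V-block 44 (x) x 36 (y) x 30 mm high, V-groove 24 wide, 12 deep; 0.5 to 0.85 kg. Starts upright, at any yaw up to 0.6 rad. Origin: centre of the foot's underside; z up, y along the groove, x across it. Grip from above over the V-block's flat x faces, 44 mm apart.
- stand_105: loose steel V-stand, 105 mm tall (the four differ only in height): 64 x 64 x 8 mm foot, 30 mm square grey column, on top a bright V-block 44 (x) x 36 (y) x 30 mm high, V-groove 24 wide, 12 deep; 0.5 to 0.85 kg. Starts upright, at any yaw up to 0.6 rad. Origin: centre of the foot's underside; z up, y along the groove, x across it. Grip from above over the V-block's flat x faces, 44 mm apart.
- stand_85: loose steel V-stand, 85 mm tall (the four differ only in height): 64 x 64 x 8 mm foot, 30 mm square grey column, on top a bright V-block 44 (x) x 36 (y) x 30 mm high, V-groove 24 wide, 12 deep; 0.5 to 0.85 kg. Starts upright, at any yaw up to 0.6 rad. Origin: centre of the foot's underside; z up, y along the groove, x across it. Grip from above over the V-block's flat x faces, 44 mm apart.
- stand_65: loose steel V-stand, 65 mm tall (the four differ only in height): 64 x 64 x 8 mm foot, 30 mm square grey column, on top a bright V-block 44 (x) x 36 (y) x 30 mm high, V-groove 24 wide, 12 deep; 0.5 to 0.85 kg. Starts upright, at any yaw up to 0.6 rad. Origin: centre of the foot's underside; z up, y along the groove, x across it. Grip from above over the V-block's flat x faces, 44 mm apart.
- cross_a: one of four identical flat white chalk crosses, 90 x 70 mm, 100 mm apart in a row on a thin chalk line between the two saddles (letters a to d are dealt at random along the row). Origin: centre of the cross at bench level; z up, y along the chalk line, x across it.
- cross_b: one of four identical flat white chalk crosses, 90 x 70 mm, 100 mm apart in a row on a thin chalk line between the two saddles (letters a to d are dealt at random along the row). Origin: centre of the cross at bench level; z up, y along the chalk line, x across it.
- cross_c: one of four identical flat white chalk crosses, 90 x 70 mm, 100 mm apart in a row on a thin chalk line between the two saddles (letters a to d are dealt at random along the row). Origin: centre of the cross at bench level; z up, y along the chalk line, x across it.
- cross_d: one of four identical flat white chalk crosses, 90 x 70 mm, 100 mm apart in a row on a thin chalk line between the two saddles (letters a to d are dealt at random along the row). Origin: centre of the cross at bench level; z up, y along the chalk line, x across it.
- saddle_tall: tall end saddle, 145 mm high, fixed: round bolted flange 84 mm across, round 38 mm column, V-block as on the stands. It stands on the chalk line 100 mm beyond the end cross; which end of the row is tall and which short varies. Origin: centre of the underside; z up, y along the chalk line.
- saddle_short: short end saddle, 45 mm high, fixed: round bolted flange 84 mm across, round 38 mm column, V-block as on the stands. It stands on the chalk line 100 mm beyond the end cross; which end of the row is tall and which short varies. Origin: centre of the underside; z up, y along the chalk line.

How it is judged (in metres and radians):
At the end, for the whole second after the job is handed in: Counting from the tall saddle, the 125, 105, 85 and 65 mm stands are on the first, second, third and fourth cross: each centred within 10 mm of its cross, its groove within 0.2 rad of the chalk line (either way round), upright (within 0.06 rad), its foot on the bench, released and at rest (horizontal distance between stand_125 and saddle_tall between 0.08 and 0.12 m and (horizontal distance between stand_125 and cross_a below 0.01 m or horizontal distance between stand_125 and cross_b below 0.01 m or horizontal distance between stand_125 and cross_c below 0.01 m or horizontal distance between stand_125 and cross_d below 0.01 m) and angle between the y axis of each of stand_125, stand_105, stand_85, stand_65 and the y axis of cross_a, either way round below 0.2 rad and angle between each of stand_125, stand_105, stand_85, stand_65's own z axis and vertical below 0.06 rad and height (world z) of each of stand_125, stand_105, stand_85, stand_65 below 0.005 m and linear speed of each of stand_125, stand_105, stand_85, stand_65 below 0.02 m/s and angular speed of each of stand_125, stand_105, stand_85, stand_65 below 0.1 rad/s and horizontal distance between stand_105 and saddle_tall between 0.18 and 0.22 m and (horizontal distance between stand_105 and cross_a below 0.01 m or horizontal distance between stand_105 and cross_b below 0.01 m or horizontal distance between stand_105 and cross_c below 0.01 m or horizontal distance between stand_105 and cross_d below 0.01 m) and horizontal distance between stand_85 and saddle_tall between 0.28 and 0.32 m and (horizontal distance between stand_85 and cross_a below 0.01 m or horizontal distance between stand_85 and cross_b below 0.01 m or horizontal distance between stand_85 and cross_c below 0.01 m or horizontal distance between stand_85 and cross_d below 0.01 m) and horizontal distance between stand_65 and saddle_tall between 0.38 and 0.42 m and (horizontal distance between stand_65 and cross_a below 0.01 m or horizontal distance between stand_65 and cross_b below 0.01 m or horizontal distance between stand_65 and cross_c below 0.01 m or horizontal distance between stand_65 and cross_d below 0.01 m)); the robot touches nothing.
It fails at once if a stand is dropped: clear of the bench by more than 15 mm with nothing holding it ((height (world z) of stand_125 above 0.015 m and contact force between stand_125 and anything else below 0.05 N) or (height (world z) of stand_105 above 0.015 m and contact force between stand_105 and anything else below 0.05 N) or (height (world z) of stand_85 above 0.015 m and contact force between stand_85 and anything else below 0.05 N) or (height (world z) of stand_65 above 0.015 m and contact force between stand_65 and anything else below 0.05 N)).
It also fails if it takes over 99 s, if anything falls off the work surface, if the arm or the gripper's body presses on something with over 40 N, if the wrist force passes 120 N, or if a joint passes its speed limit or range.

## Working session

There is one attempt and no reset: what is moved stays moved. The work goes in short steps, Python scripts to look and compute and a tool call to move; the robot and the scene stay as the last step left them, time stands still between calls to the robot, and variables do not carry over. Pictures are saved under pics/ and viewed, at most 14 in all, crops included, and the job is handed in when it is done.

Besides the shell and the picture viewer there is one more tool, called after ">>>" by a JSON object that holds its "api" and its "payload", one argument or row to a line. step_arm: Moves the arm, as the interface text tells. Its arguments: {"type":"object","properties":{"plan":{"type":"array","items":{"type":"number"}},"squeeze":{"type":"number"}},"required":["plan"]}

```bash
mkdir -p pics
cat > h.py <<'E'
from cell import *
import numpy as np, cv2
def proj_inv(f,p,z):
    d=np.array([(p[0]-f['cx'])/f['fx'],(p[1]-f['cy'])/f['fy'],1.]); d=np.array(f['rotation'])@d
    o=np.array(f['origin']); return o+d*(z-o[2])/d[2]
def save(f,n): cv2.imwrite('pics/'+n,cv2.cvtColor(f['image'],cv2.COLOR_RGB2BGR))
E
python3 - <<'E'
from h import *
np.set_printoptions(precision=4,suppress=True)
for n in ['top','scene']:
    f=grab_frame(n); save(f,n+'0.png'); print(n,f['fx'],f['origin'],np.array(f['rotation']).tolist())
    for t in ['stand_125','stand_105','stand_85','stand_65','cross_a','saddle_tall','saddle_short']:
        for r in landmark_of(f,t): print(t,round(r['score'],2),np.round(r['point'],1),proj_inv(f,r['point'],0)[:2])
E
```

```text
top 472.12783474430023 [ 0.3488 -0.0196  1.0189] [[-0.003150374044178196, -0.9814508759885275, 0.19168790562978522], [-0.9998437864093026, 0.0064253335669337665, 0.016465657207110074], [-0.017391892424063297, -0.191606088394668, -0.981317802227191]]
stand_125 0.97 [266.5 248.1] [0.4394 0.1239]
stand_125 0.84 [491.3 249.1] [ 0.435  -0.3585]
stand_125 0.83 [378.2 238.9] [ 0.4581 -0.1174]
stand_125 0.82 [158.9 242.1] [0.4535 0.3586]
stand_125 0.44 [297.5 178.7] [0.5929 0.0581]
stand_125 0.27 [207.7 192.6] [0.5627 0.2569]
stand_105 0.97 [266.5 248.1] [0.4394 0.1239]
stand_105 0.84 [491.3 249.1] [ 0.435  -0.3585]
stand_105 0.83 [378.2 238.9] [ 0.4581 -0.1174]
stand_105 0.82 [158.9 242.1] [0.4535 0.3586]
stand_105 0.44 [297.5 178.7] [0.5929 0.0581]
stand_105 0.27 [207.7 192.6] [0.5627 0.2569]
stand_85 0.97 [266.5 248.1] [0.4394 0.1239]
stand_85 0.84 [491.3 249.1] [ 0.435  -0.3585]
stand_85 0.83 [378.2 238.9] [ 0.4581 -0.1174]
stand_85 0.82 [158.9 242.1] [0.4535 0.3586]
stand_85 0.44 [297.5 178.7] [0.5929 0.0581]
stand_85 0.27 [207.7 192.6] [0.5627 0.2569]
stand_65 0.97 [266.5 248.1] [0.439
[... 1045 characters left out ...]
181.2] [0.4276 0.1236]
stand_105 0.56 [212.8 133.8] [ 0.4307 -0.3389]
stand_85 0.89 [290.8 164.7] [ 0.4573 -0.1088]
stand_85 0.85 [484.2 216.4] [0.447  0.3662]
stand_85 0.73 [384.1 181.2] [0.4276 0.1236]
stand_85 0.56 [212.8 133.8] [ 0.4307 -0.3389]
stand_65 0.89 [290.8 164.7] [ 0.4573 -0.1088]
stand_65 0.85 [484.2 216.4] [0.447  0.3662]
stand_65 0.73 [384.1 181.2] [0.4276 0.1236]
stand_65 0.56 [212.8 133.8] [ 0.4307 -0.3389]
cross_a 0.63 [293.4 218.1] [ 0.6   -0.047]
cross_a 0.49 [337.8 227.2] [0.5885 0.0558]
cross_a 0.44 [382.8 239.7] [0.5851 0.1595]
cross_a 0.4 [255.4 210.4] [ 0.6103 -0.137 ]
saddle_short 0.88 [214.6 203.1] [ 0.624  -0.2346]
saddle_short 0.42 [336.1 229.2] [0.5947 0.0538]
```

View pics/top0.png

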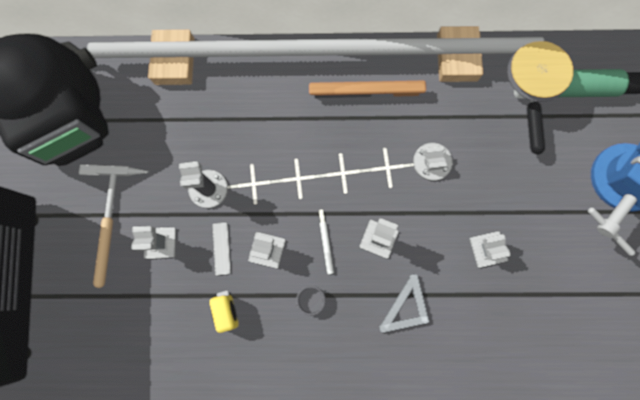

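View pics/scene0.png

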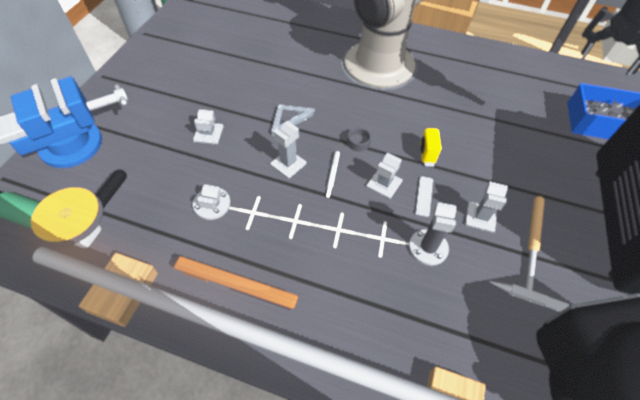

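Top view: tall saddle at (206,189), short at (433,162), four crosses between at (253,184)…(389,167). The stands are at (159,242), (266,249), (379,239) and (490,249). I'll identify heights with a silhouette fit in both views.

```bash
cat >> h.py <<'E'
from scipy.optimize import minimize
def box(w,d,z0,z1): return np.array([[a*w/2,b*d/2,z] for a in(-1,1) for b in(-1,1) for z in(z0,z1)])
def proj(f,P):
    c=(P-np.array(f['origin']))@np.array(f['rotation'])
    return np.c_[c[:,0]/c[:,2]*f['fx']+f['cx'],c[:,1]/c[:,2]*f['fy']+f['cy']]
def sil(f,x,y,yaw,h,s=4):
    c,n=np.cos(yaw),np.sin(yaw);R=np.array([[c,-n,0],[n,c,0],[0,0,1]])
    m=np.zeros((400*s,640*s),np.uint8)
    for B in [box(.064,.064,0,.008),box(.03,.03,.008,h-.03),box(.044,.036,h-.03,h)]:
        p=proj(f,B@R.T+[x,y,0]); cv2.fillConvexPoly(m,cv2.convexHull(np.round((p+.5)*s).astype(np.int32)),1)
    return cv2.resize(m.astype(np.float32),(640,400),interpolation=cv2.INTER_AREA)
def fit(views,x0,y0,hs=(.125,.105,.085,.065)):
    # views: list of (frame,mask); returns best (iou-cost,h,x,y,yaw) per h
    out=[]
    for h in hs:
        def cost(v):
            return sum(1-np.minimum(s,m).sum()/np.maximum(s,m).sum() for f,m in views for s in [sil(f,*v[:2],v[2],h)])/len(views)
        r=min((minimize(cost,[x0,y0,a],method='Nelder-Mead',options=dict(initial_simplex=[[x0,y0,a],[x0+.01,y0,a],[x0,y0+.01,a],[x0,y0,a+.2]],xatol=2e-4,fatol=1e-4)) for a in (-.4,0,.4)),key=lambda r:r.fun)
        out.append((round(r.fun,3),h,*np.round(r.x,4)))
    return sorted(out)
def refine_mask(r): return r['pixels'].astype(np.float32)
E
cat > m1.py <<'E'
from h import *
fs=[grab_frame('top'),grab_frame('scene')]
rs=[outline_of(f,'stand_85') for f in fs]
for x,y in [(.443,.362),(.433,.124),(.457,-.113),(.433,-.349)]:
    v=[]
    for f,r in zip(fs,rs):
        p=proj(f,np.array([[x,y,.05]]))[0]
        b=min(r,key=lambda q:np.linalg.norm(np.array(q['point'])-p)); print(np.round(p),np.round(b['point']),round(b['score'],2),b['pixels'].sum())
        v.append((f,refine_mask(b)))
    for o in fit(v,x,y): print(o)
E
time python3 m1.py
```

```text
[148. 245.] [266. 252.] 0.65 838
[490. 203.] [487. 207.] 0.78 1204
(np.float64(0.536), 0.105, np.float64(0.454), np.float64(0.3562), np.float64(-0.019))
(np.float64(0.568), 0.085, np.float64(0.4505), np.float64(0.358), np.float64(-0.031))
(np.float64(0.597), 0.125, np.float64(0.4547), np.float64(0.356), np.float64(0.0152))
(np.float64(0.627), 0.065, np.float64(0.452), np.float64(0.3583), np.float64(-0.0303))
[263. 249.] [266. 252.] 0.65 838
[387. 170.] [289. 152.] 0.85 1082
(np.float64(0.545), 0.065, np.float64(0.4362), np.float64(0.123), np.float64(-0.2335))
(np.float64(0.548), 0.085, np.float64(0.4352), np.float64(0.1227), np.float64(-0.2125))
(np.float64(0.568), 0.105, np.float64(0.4354), np.float64(0.1234), np.float64(-0.1825))
(np.float64(0.59), 0.125, np.float64(0.4354), np.float64(0.1222), np.float64(-0.24))
[378. 237.] [380. 237.] 0.91 1051
[288. 151.] [289. 152.] 0.85 1082
(np.float64(0.075), 0.125, np.float64(0.4574), np.float64(-0.1159), np.float64(-0.3944))
(np.float64(0.146), 0.105, np.float64(0.4578), np.float64(-0.1164), np.float64(-0.4082))
(np.float64(0.224), 0.085, np.float64(0.4577), np.float64(-0.1162), np.float64(-0.3743))
(np.float64(0.274), 0.065, np.float64(0.4576), np.float64(-0.1161), np.float64(1.1727))
[495. 248.] [489. 251.] 0.66 958
[205. 120.] [207. 126.] 0.66 736
(np.float64(0.073), 0.065, np.float64(0.4345), np.float64(-0.3495), np.float64(0.2241))
(np.float64(0.18), 0.085, np.float64(0.4349), np.float64(-0.3482), np.float64(0.2413))
(np.float64(0.273), 0.105, np.float64(0.4345), np.float64(-0.3488), np.float64(0.2277))
(np.float64(0.337), 0.125, np.float64(0.4348), np.float64(-0.3488), np.float64(0.2421))
real	1m14.953s
user	1m40.820s
sys	0m36.556s
```

The 125 and 65 mm stands are clear (y=-0.116 and y=-0.349). Next I need the wrist camera geometry and fits for the two left stands.

```bash
cat > m2.py <<'E'
from h import *
np.set_printoptions(precision=4,suppress=True)
s=read_state(); f=grab_frame('wrist'); print(s['clock'],s['position'],s['orientation'],s['opening']); print(f['fx'],f['tool_from_camera'])
fs=[grab_frame('top'),grab_frame('scene')]
rs=[outline_of(f,'stand_85') for f in fs]
for k,r in enumerate(rs): print(k,[(np.round(q['point']),round(q['score'],2)) for q in r])
for x,y in [(.452,.358),(.434,.123)]:
    v=[(f,q['pixels'].astype(np.float32)) for f,r in zip(fs,rs) for q in r if np.linalg.norm(np.array(q['point'])-proj(f,np.array([[x,y,.05]]))[0])<20]
    print(len(v)); 
    for o in fit(v,x,y,(.105,.085)): print(*o)
E
python3 m2.py
```

```text
1.0 [0.15   0.5031 0.2533] [[-0.9583  0.2858  0.0001]
 [ 0.2858  0.9583  0.0001]
 [-0.      0.0002 -1.    ]] 0.0856711571314642
330.1719744361294 [[ 0.0016 -0.9616 -0.2743  0.07  ]
 [ 1.      0.0013  0.0012 -0.0001]
 [-0.0008 -0.2743  0.9616 -0.1205]
 [ 0.      0.      0.      1.    ]]
0 [(array([380., 236.]), 0.95), (array([487., 250.]), 0.9), (array([152., 245.]), 0.66), (array([264., 249.]), 0.63)]
1 [(array([488., 205.]), 0.93), (array([386., 178.]), 0.76), (array([287., 153.]), 0.61), (array([210., 129.]), 0.57)]
2
0.095 0.105 0.4524 0.3565 -0.0153
0.117 0.085 0.4523 0.3589 0.0039
2
0.083 0.085 0.4353 0.1242 -0.2143
0.162 0.105 0.436 0.1244 -0.2215
```

>>> {"api": "step_arm", "payload": {
  "plan": [32, -36, 4, 0, 0, -0.0845, 85, 32, -36, 4, 0, 0, -0.0845, 85, 32, -36, 4, 0, 0, -0.0845, 85, 32, -36, 4, 0, 0, -0.0845, 85, 32, -36, 4, 0, 0, -0.0845, 85, 32, -36, 4, 0, 0, -0.0845, 85, 32, -36, 4, 0, 0, -0.0845, 85, 32, -36, 4, 0, 0, -0.0845, 85, 32, -36, 4, 0, 0, -0.0845, 85, 32, -36, 4, 0, 0, -0.0845, 85, 32, -36, 4, 0, 0, -0.0845, 85, 32, -36, 4, 0, 0, -0.0845, 85, 32, -36, 4, 0, 0, -0.0845, 85, 32, -36, 4, 0, 0, -0.0845, 85, 0, 0, 0, 0, 0, 0, 85, 0, 0, 0, 0, 0, 0, 85]
}}

```text
clock: 2.85
position: [0.5983, -0.0018, 0.3085]
orientation: [[-0.096, 0.995, -0.001], [0.995, 0.096, 0.0], [0.001, -0.001, -1.0]]
force: [-0.9, -0.2, 0.6]
opening: 0.085
grasp_force: 0.0
```

```bash
cat >> h.py <<'E'
def wrist():
    s=read_state(); f=dict(grab_frame('wrist')); T=np.array(f['tool_from_camera']); R=np.array(s['orientation'])
    f['rotation']=R@T[:3,:3]; f['origin']=np.array(s['position'])+R@T[:3,3]; return s,f
E
python3 - <<'E'
from h import *
np.set_printoptions(precision=4,suppress=True)
s,f=wrist(); save(f,'w1.png'); print(s['clock'],s['position'],s['orientation'],s['q'])
for t in ['cross_a','saddle_tall','saddle_short']:
    for r in landmark_of(f,t): print(t,round(r['score'],2),np.round(r['point'],1),proj_inv(f,r['point'],0)[:2])
E
```

```text
2.85 [ 0.5983 -0.0018  0.3085] [[-0.0963  0.9953 -0.0013]
 [ 0.9953  0.0963  0.0004]
 [ 0.0005 -0.0012 -1.    ]] [ -7.5205  25.704   69.2378   0.0142  85.1344 -13.0503]
cross_a 0.96 [322.  193.4] [ 0.6086 -0.0432]
cross_a 0.95 [320.5  27. ] [0.5862 0.1576]
cross_a 0.94 [317.6 114.5] [0.5926 0.0582]
cross_a 0.93 [322.3 258.9] [ 0.6189 -0.1389]
saddle_short 0.58 [321.7 320.9] [ 0.6285 -0.2408]
```

View pics/w1.png

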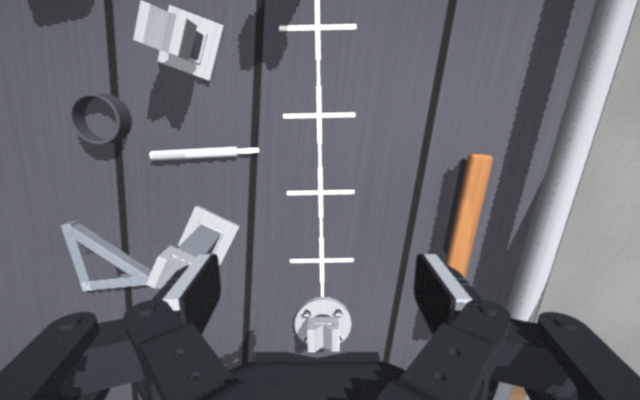

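The wrist view shows crosses at (318,27), (319,115), (320,192) and (321,260), and the short saddle at (322,322). I'll refine them from the white pixels.

```bash
cat > m3.py <<'E'
from h import *
np.set_printoptions(precision=4,suppress=True)
s,f=wrist(); im=f['image'].min(2)
r,c=np.nonzero(im>190); P=np.array([proj_inv(f,(a,b),0)[:2] for a,b in zip(c,r)])
th=.105; o=np.array([.6,.008])
for _ in range(3):
    x=np.array([np.cos(th),np.sin(th)]); y=np.array([-x[1],x[0]])
    a=(P-o)@x; u=(P-o)@y
    k=(abs(a)<.007)&(abs(u)<.19)
    g=np.polyfit(u[k],a[k],1); th-=np.arctan(g[0]); o=o+g[1]*x; print(k.sum(),g,th)
x=np.array([np.cos(th),np.sin(th)]); y=np.array([-x[1],x[0]]);a=(P-o)@x; u=(P-o)@y
b=[]
for n in (-1.5,-.5,.5,1.5):
    k=(abs(a)>.008)&(abs(a)<.04)&(abs(u-.1*n)<.02); b.append(np.median(u[k])); print(k.sum(),b[-1],a[k].min(),a[k].max())
off=np.mean(np.array(b)-.1*np.array([-1.5,-.5,.5,1.5])); print('off',off,'yaw',th)
for n in (1.5,.5,-.5,-1.5): print(o+(off+.1*n)*y)
E
python3 m3.py
```

```text
1548 [-0.01 -0.  ] 0.11499833620614829
1545 [-0.0015 -0.    ] 0.11651871219297755
1537 [-0.0008 -0.    ] 0.11731618211226501
209 -0.1500350934390013 -0.03994435073767711 0.0399988661056125
240 -0.04996642315888865 -0.03926195333192959 0.03896786522669292
270 0.050226699331137784 -0.03928555891188957 0.03915045740886744
320 0.1502369406458322 -0.03998436733398356 0.03917785977906777
off 0.00011553084477001346 yaw 0.11731618211226501
[0.5824 0.1571]
[0.5941 0.0578]
[ 0.6058 -0.0415]
[ 0.6175 -0.1409]
```

>>> {"api": "step_arm", "payload": {
  "plan": [-28, -23, -12, 0, 0, -0.098, 85, -28, -23, -12, 0, 0, -0.098, 85, -28, -23, -12, 0, 0, -0.098, 85, -28, -23, -12, 0, 0, -0.098, 85, -28, -23, -12, 0, 0, -0.098, 85, 0, 0, 0, 0, 0, 0, 85, 0, 0, 0, 0, 0, 0, 85]
}}

```text
clock: 3.8
position: [0.4578, -0.1156, 0.2499]
orientation: [[0.382, 0.924, 0.001], [0.924, -0.382, -0.0], [0.0, 0.001, -1.0]]
force: [-0.6, -0.2, 1.7]
opening: 0.0852
grasp_force: 0.0
```

```bash
cat > m4.py <<'E'
# usage: m4.py x y h ; fit the stand in the wrist picture
import sys
from h import *
np.set_printoptions(precision=4,suppress=True)
x,y,h=map(float,sys.argv[1:4])
s,f=wrist(); R=s['orientation']; print(s['clock'],s['position'],'toolyaw',np.arctan2(R[1][1],R[0][1]))
p=proj(f,np.array([[x,y,h/2]]))[0]
r=outline_of(f,'stand_85')
b=min(r,key=lambda q:np.linalg.norm(np.array(q['point'])-p)); print(p,b['point'],b['score'],b['pixels'].sum())
m=b['pixels'].astype(np.float32)
o=fit([(f,m)],x,y,(h,))[0]; print(*o)
im=f['image'].copy(); c,_=cv2.findContours((sil(f,o[2],o[3],o[4],h)>.5).astype(np.uint8),cv2.RETR_EXTERNAL,cv2.CHAIN_APPROX_NONE); cv2.drawContours(im,c,-1,(255,0,0),1)
c,_=cv2.findContours(b['pixels'].astype(np.uint8),cv2.RETR_EXTERNAL,cv2.CHAIN_APPROX_NONE); cv2.drawContours(im,c,-1,(0,255,0),1)
f['image']=im; save(f,'fit%d.png'%(h*1000))
E
python3 m4.py .457 -.116 .125
```

```text
3.8 [ 0.4578 -0.1156  0.2499] toolyaw -0.3916589308082141
[316.3265 183.0296] [319.3, 182.5] 0.66 4530
0.031 0.125 0.458 -0.1165 -0.3808
```

View pics/fit125.png

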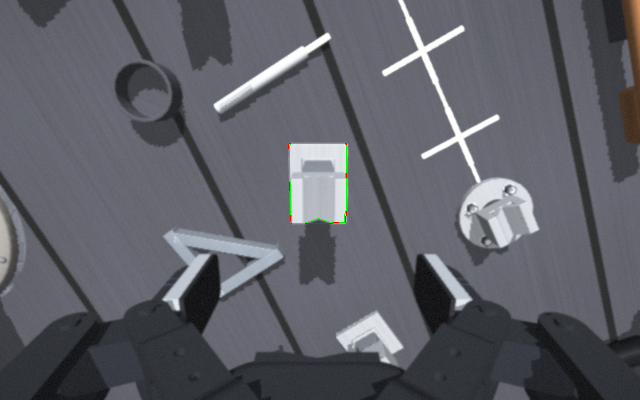

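Stand sits centred at (319,182) and the fitted contour coincides with it. I'll descend and grip.

>>> {"api": "step_arm", "payload": {
  "plan": [0, -1, -40, 0, 0, 0.01, 85, 0, 0, -40, 0, 0, 0, 85, 0, 0, -40, 0, 0, 0, 85, 0, 0, -17, 0, 0, 0, 85, 0, 0, 0, 0, 0, 0, 85, 0, 0, 0, 0, 0, 0, 40, 0, 0, 0, 0, 0, 0, 40, 0, 0, 0, 0, 0, 0, 40, 0, 0, 0, 0, 0, 0, 40, 0, 0, 0, 0, 0, 0, 40, 0, 0, 0, 0, 0, 0, 40],
  "squeeze": 70
}}

```text
clock: 5.0
position: [0.4588, -0.117, 0.1139]
orientation: [[0.373, 0.928, 0.003], [0.928, -0.373, -0.001], [0.0, 0.003, -1.0]]
force: [-0.6, 1.4, 5.6]
opening: 0.043
grasp_force: 72.4
```

>>> {"api": "step_arm", "payload": {
  "plan": [0, 0, 5, 0, 0, 0, 40, 0, 0, 15, 0, 0, 0, 40, 0, 0, 30, 0, 0, 0, 40, 0, 0, 40, 0, 0, 0, 40, 0, 0, 40, 0, 0, 0, 40, 0, 0, 30, 0, 0, 0, 40, 0, 0, 10, 0, 0, 0, 40, 12, 27, 0, 0, 0, 0.05, 40, 16, 36, 0, 0, 0, 0.065, 40, 16, 36, 0, 0, 0, 0.065, 40, 16, 36, 0, 0, 0, 0.065, 40, 16, 36, 0, 0, 0, 0.065, 40, 16, 36, 0, 0, 0, 0.065, 40, 16, 36, 0, 0, 0, 0.065, 40, 11, 22, 0, 0, 0, 0.04, 40, 5, 9, 0, 0, 0, 0.019, 40, 0, 0, 0, 0, 0, 0, 40, 0, 0, 0, 0, 0, 0, 40]
}}

```text
clock: 6.8
position: [0.5813, 0.1562, 0.281]
orientation: [[-0.116, 0.993, -0.003], [0.993, 0.116, -0.001], [-0.001, -0.003, -1.0]]
force: [-0.8, -0.3, -8.2]
opening: 0.0431
grasp_force: 73.9
```

Run:
```python
from h import *
np.set_printoptions(precision=4,suppress=True)
s,f=wrist(); save(f,'w2.png'); R=s['orientation']; print(s['clock'],s['position'],np.arctan2(R[1][1],R[0][1]),s['force'],s['opening'],s['grasp_force'])
```

```text
6.8 [0.5813 0.1562 0.281 ] 0.11602358380586664 [-0.8065 -0.339  -8.1813] 0.043105228761531826 73.86211842298508
```

View pics/w2.png

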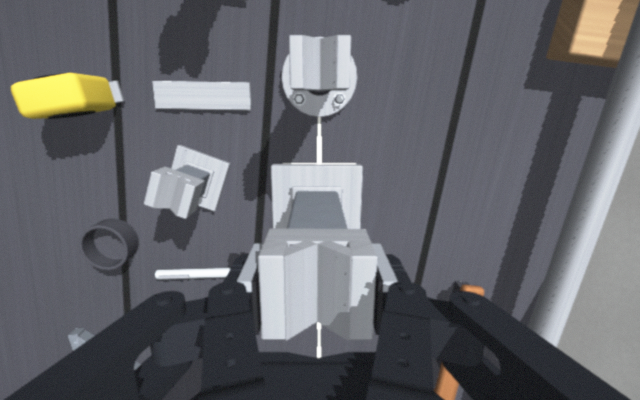

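The 125 is held squarely, its groove on the chalk line at (319,290), over the first cross. Lowering.

>>> {"api": "step_arm", "payload": {
  "plan": [1, 1, -20, 0, 0, 0, 40, 0, 0, -40, 0, 0, 0, 40, 0, 0, -40, 0, 0, 0, 40, 0, 0, -35, 0, 0, 0, 40, 0, 0, -18, 0, 0, 0, 40, 0, 0, -8, 0, 0, 0, 40, 0, 0, 0, 0, 0, 0, 40, 0, 0, 0, 0, 0, 0, 40]
}}

```text
clock: 7.65
position: [0.5839, 0.1577, 0.1228]
orientation: [[-0.116, 0.993, 0.003], [0.993, 0.116, 0.0], [-0.0, 0.003, -1.0]]
force: [0.4, 0.0, -7.3]
opening: 0.0433
grasp_force: 73.8
```

>>> {"api": "step_arm", "payload": {
  "plan": [-1, -0.5, -3, 0, 0, 0, 40, 0, 0, -2, 0, 0, 0, 40, 0, 0, -2, 0, 0, 0, 40, 0, 0, -1, 0, 0, 0, 40, 0, 0, 0, 0, 0, 0, 40, 0, 0, 0, 0, 0, 0, 40]
}}

```text
clock: 8.25
position: [0.5822, 0.1576, 0.1142]
orientation: [[-0.117, 0.993, 0.001], [0.993, 0.117, -0.0], [-0.0, 0.001, -1.0]]
force: [-3.6, -2.0, 2.0]
opening: 0.0431
grasp_force: 75.0
```

>>> {"api": "step_arm", "payload": {
  "plan": [0, 0, 0, 0, 0, 0, 60, 0, 0, 0, 0, 0, 0, 85, 0, 0, 0, 0, 0, 0, 85, 0, 0, 0, 0, 0, 0, 85, 0, 0, 20, 0, 0, 0, 85, 0, 0, 40, 0, 0, 0, 85, 0, 0, 40, 0, 0, 0, 85, 0, 0, 36, 0, 0, 0, 85, -22, 33, 0, 0, 0, -0.022, 85, -22, 33, 0, 0, 0, -0.022, 85, -22, 33, 0, 0, 0, -0.022, 85, -22, 33, 0, 0, 0, -0.022, 85, -22, 34, 0, 0, 0, -0.022, 85, -20, 34, 0, 0, 0, -0.022, 85, 0, 0, 0, 0, 0, 0, 85, 0, 0, 0, 0, 0, 0, 85]
}}

```text
clock: 9.85
position: [0.4516, 0.3583, 0.2493]
orientation: [[0.013, 1.0, 0.0], [1.0, -0.013, -0.0], [-0.0, 0.0, -1.0]]
force: [-0.6, -0.4, 0.0]
opening: 0.085
grasp_force: 0.0
```

```bash
python3 m4.py .452 .357 .105
```

```text
9.85 [0.4516 0.3583 0.2493] toolyaw -0.012665315849898388
[317.4278 181.5745] [319.9, 180.7] 0.72 4060
0.026 0.105 0.4521 0.3565 0.035
```

View pics/fit105.png

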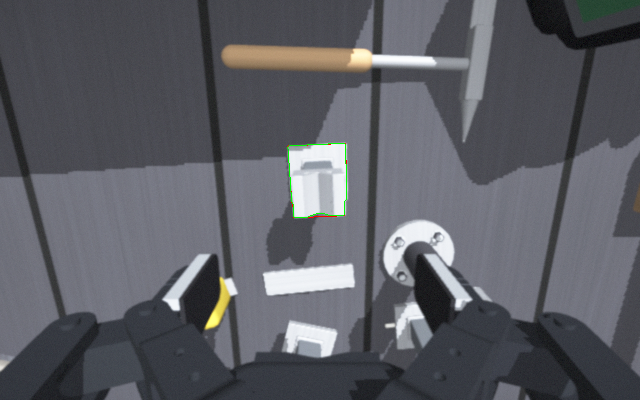

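The 105 fits well, centred at (319,180) and slightly rotated. Descend, grip, lift, and carry to cross 2.

>>> {"api": "step_arm", "payload": {
  "plan": [0.5, -2, -40, 0, 0, 0.048, 85, 0, 0, -40, 0, 0, 0, 85, 0, 0, -40, 0, 0, 0, 85, 0, 0, -35, 0, 0, 0, 85, 0, 0, 0, 0, 0, 0, 85, 0, 0, 0, 0, 0, 0, 40, 0, 0, 0, 0, 0, 0, 40, 0, 0, 0, 0, 0, 0, 40, 0, 0, 0, 0, 0, 0, 40, 0, 0, 0, 0, 0, 0, 40, 0, 0, 0, 0, 0, 0, 40],
  "squeeze": 70
}}

```text
clock: 11.05
position: [0.4534, 0.3561, 0.0968]
orientation: [[-0.033, 0.999, 0.004], [0.999, 0.033, 0.002], [0.002, 0.004, -1.0]]
force: [-1.6, -1.5, 6.5]
opening: 0.0429
grasp_force: 71.9
```

>>> {"api": "step_arm", "payload": {
  "plan": [0, 0, 5, 0, 0, 0, 40, 0, 0, 15, 0, 0, 0, 40, 0, 0, 30, 0, 0, 0, 40, 0, 0, 40, 0, 0, 0, 40, 0, 0, 40, 0, 0, 0, 40, 0, 0, 35, 0, 0, 0, 40, 0, 0, 10, 0, 0, 0, 40, 13, -27, 0, 0, 0, 0.008, 40, 17, -36, 0, 0, 0, 0.01, 40, 17, -36, 0, 0, 0, 0.01, 40, 17, -36, 0, 0, 0, 0.01, 40, 17, -36, 0, 0, 0, 0.01, 40, 17, -36, 0, 0, 0, 0.01, 40, 17, -36, 0, 0, 0, 0.01, 40, 14, -30, 0, 0, 0, 0.008, 40, 8, -17, 0, 0, 0, 0.005, 40, 3.5, -8, 0, 0, 0, 0.003, 40, 0, 0, 0, 0, 0, 0, 40, 0, 0, 0, 0, 0, 0, 40]
}}

```text
clock: 12.95
position: [0.5923, 0.0586, 0.2685]
orientation: [[-0.117, 0.993, -0.002], [0.993, 0.117, 0.001], [0.001, -0.002, -1.0]]
force: [-0.1, 0.2, -6.8]
opening: 0.043
grasp_force: 73.3
```

>>> {"api": "step_arm", "payload": {
  "plan": [0.5, -1, -20, 0, 0, 0, 40, 0, 0, -40, 0, 0, 0, 40, 0, 0, -40, 0, 0, 0, 40, 0, 0, -35, 0, 0, 0, 40, 0, 0, -20, 0, 0, 0, 40, 0, 0, -8, 0, 0, 0, 40, 0, 0, 0, 0, 0, 0, 40, 0, 0, 0, 0, 0, 0, 40]
}}

```text
clock: 13.75
position: [0.5943, 0.0572, 0.1077]
orientation: [[-0.118, 0.993, 0.003], [0.993, 0.118, 0.0], [-0.0, 0.003, -1.0]]
force: [0.5, 0.2, -6.2]
opening: 0.0431
grasp_force: 73.3
```

>>> {"api": "step_arm", "payload": {
  "plan": [0, 0.5, -3, 0, 0, 0, 40, 0, 0, -3, 0, 0, 0, 40, 0, 0, -2, 0, 0, 0, 40, 0, 0, -1.5, 0, 0, 0, 40, 0, 0, 0, 0, 0, 0, 40, 0, 0, 0, 0, 0, 0, 40]
}}

```text
clock: 14.35
position: [0.5936, 0.057, 0.097]
orientation: [[-0.117, 0.993, 0.0], [0.993, 0.117, -0.0], [-0.0, 0.0, -1.0]]
force: [0.3, -0.1, -4.9]
opening: 0.0431
grasp_force: 73.6
```

>>> {"api": "step_arm", "payload": {
  "plan": [0, 0, -1, 0, 0, 0, 40, 0, 0, 0, 0, 0, 0, 40, 0, 0, 0, 0, 0, 0, 60, 0, 0, 0, 0, 0, 0, 85, 0, 0, 0, 0, 0, 0, 85, 0, 0, 0, 0, 0, 0, 85, 0, 0, 20, 0, 0, 0, 85, 0, 0, 45, 0, 0, 0, 85, 0, 0, 45, 0, 0, 0, 85, 0, 0, 43, 0, 0, 0, 85, -32, 13, 0, 0, 0, -0.066, 85, -32, 13, 0, 0, 0, -0.066, 85, -32, 13, 0, 0, 0, -0.066, 85, -32, 14, 0, 0, 0, -0.067, 85, -30, 14, 0, 0, 0, -0.067, 85, 0, 0, 0, 0, 0, 0, 85, 0, 0, 0, 0, 0, 0, 85]
}}

```text
clock: 16.05
position: [0.4357, 0.1244, 0.2494]
orientation: [[0.212, 0.977, 0.002], [0.977, -0.212, 0.0], [0.0, 0.002, -1.0]]
force: [1.3, 0.3, -0.5]
opening: 0.0853
grasp_force: 0.0
```

```bash
python3 m4.py .435 .124 .085
```

```text
16.05 [0.4357 0.1244 0.2494] toolyaw -0.21326892521885574
[316.1894 178.7585] [312.9, 171.9] 0.6 3633
0.037 0.085 0.4353 0.1244 -0.2416
```

View pics/fit85.png

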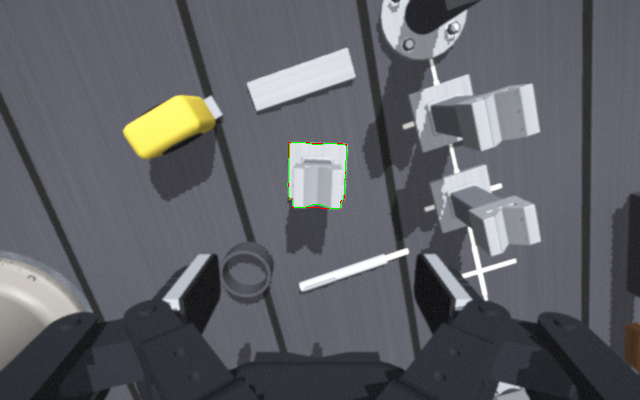

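The 85 is centred at (318,175). The two placed stands are visible standing on their crosses. Gripping.

>>> {"api": "step_arm", "payload": {
  "plan": [0, 0, -45, 0, 0, -0.015, 85, 0, 0, -45, 0, 0, 0, 85, 0, 0, -45, 0, 0, 0, 85, 0, 0, -40, 0, 0, 0, 85, 0, 0, 0, 0, 0, 0, 85, 0, 0, 0, 0, 0, 0, 40, 0, 0, 0, 0, 0, 0, 40, 0, 0, 0, 0, 0, 0, 40, 0, 0, 0, 0, 0, 0, 40, 0, 0, 0, 0, 0, 0, 40, 0, 0, 0, 0, 0, 0, 40],
  "squeeze": 70
}}

```text
clock: 17.25
position: [0.4368, 0.1243, 0.076]
orientation: [[0.228, 0.974, 0.005], [0.974, -0.228, 0.0], [0.001, 0.004, -1.0]]
force: [-1.8, -0.4, 5.3]
opening: 0.0428
grasp_force: 70.9
```

>>> {"api": "step_arm", "payload": {
  "plan": [0, 0, 5, 0, 0, 0, 40, 0, 0, 15, 0, 0, 0, 40, 0, 0, 30, 0, 0, 0, 40, 0, 0, 40, 0, 0, 0, 40, 0, 0, 40, 0, 0, 0, 40, 0, 0, 10, 0, 0, 0, 40, 16, -16, 0, 0, 0, 0.034, 40, 24, -24, 0, 0, 0, 0.05, 40, 28, -27, 0, 0, 0, 0.055, 40, 28, -27, 0, 0, 0, 0.055, 40, 28, -27, 0, 0, 0, 0.055, 40, 24, -24, 0, 0, 0, 0.05, 40, 14, -14, 0, 0, 0, 0.033, 40, 7, -6, 0, 0, 0, 0.015, 40, 0, 0, 0, 0, 0, 0, 40, 0, 0, 0, 0, 0, 0, 40]
}}

```text
clock: 18.85
position: [0.6035, -0.0399, 0.213]
orientation: [[-0.117, 0.993, -0.002], [0.993, 0.117, 0.001], [0.001, -0.002, -1.0]]
force: [-0.0, 0.5, -5.3]
opening: 0.0427
grasp_force: 72.9
```

>>> {"api": "step_arm", "payload": {
  "plan": [1, -1, -20, 0, 0, 0, 40, 0, 0, -40, 0, 0, 0, 40, 0, 0, -35, 0, 0, 0, 40, 0, 0, -20, 0, 0, 0, 40, 0, 0, -11, 0, 0, 0, 40, 0, 0, 0, 0, 0, 0, 40, 0, 0, 0, 0, 0, 0, 40]
}}

```text
clock: 19.55
position: [0.6061, -0.0415, 0.0891]
orientation: [[-0.117, 0.993, 0.002], [0.993, 0.117, -0.0], [-0.001, 0.002, -1.0]]
force: [0.7, -0.6, -4.7]
opening: 0.0432
grasp_force: 72.7
```

>>> {"api": "step_arm", "payload": {
  "plan": [0, 0, -4, 0, 0, 0, 40, 0, 0, -3, 0, 0, 0, 40, 0, 0, -3, 0, 0, 0, 40, 0, 0, -2, 0, 0, 0, 40, 0, 0, -1, 0, 0, 0, 40, 0, 0, 0, 0, 0, 0, 40, 0, 0, 0, 0, 0, 0, 40]
}}

```text
clock: 20.25
position: [0.6055, -0.042, 0.0762]
orientation: [[-0.117, 0.993, 0.001], [0.993, 0.117, -0.0], [-0.0, 0.001, -1.0]]
force: [-4.3, -0.3, 4.4]
opening: 0.0433
grasp_force: 73.9
```

>>> {"api": "step_arm", "payload": {
  "plan": [0, 0, 0, 0, 0, 0, 60, 0, 0, 0, 0, 0, 0, 85, 0, 0, 0, 0, 0, 0, 85, 0, 0, 0, 0, 0, 0, 85, 0, 0, 20, 0, 0, 0, 85, 0, 0, 40, 0, 0, 0, 85, 0, 0, 40, 0, 0, 0, 85, 0, 0, 40, 0, 0, 0, 85, -21, -38, 17, 0, 0, 0.014, 85, -21, -38, 17, 0, 0, 0.014, 85, -21, -38, 0, 0, 0, 0.014, 85, -21, -38, 0, 0, 0, 0.014, 85, -21, -38, 0, 0, 0, 0.014, 85, -22, -39, 0, 0, 0, 0.014, 85, -22, -39, 0, 0, 0, 0.013, 85, -22, -39, 0, 0, 0, 0.013, 85, 0, 0, 0, 0, 0, 0, 85, 0, 0, 0, 0, 0, 0, 85]
}}

```text
clock: 22.05
position: [0.434, -0.3495, 0.2486]
orientation: [[-0.223, 0.975, 0.0], [0.975, 0.223, 0.0], [0.0, 0.0, -1.0]]
force: [-0.0, 1.0, -0.2]
opening: 0.0851
grasp_force: 0.0
```

```bash
python3 m4.py .4346 -.349 .065
```

```text
22.05 [ 0.434  -0.3495  0.2486] toolyaw 0.22441680901693992
[317.6422 176.166 ] [316.6, 171.4] 0.98 3362
0.027 0.065 0.4343 -0.3499 0.2139
```

View pics/fit65.png

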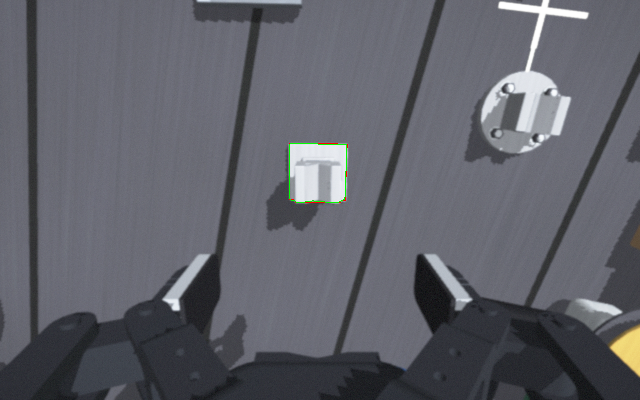

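The 65 is centred at (318,172) and aligned. Gripping.

>>> {"api": "step_arm", "payload": {
  "plan": [0, 0, -45, 0, 0, -0.005, 85, 0, 0, -45, 0, 0, 0, 85, 0, 0, -45, 0, 0, 0, 85, 0, 0, -40, 0, 0, 0, 85, 0, 0, -19, 0, 0, 0, 85, 0, 0, 0, 0, 0, 0, 85, 0, 0, 0, 0, 0, 0, 40, 0, 0, 0, 0, 0, 0, 40, 0, 0, 0, 0, 0, 0, 40, 0, 0, 0, 0, 0, 0, 40, 0, 0, 0, 0, 0, 0, 40, 0, 0, 0, 0, 0, 0, 40],
  "squeeze": 70
}}

```text
clock: 23.35
position: [0.4353, -0.3495, 0.0568]
orientation: [[-0.22, 0.975, 0.003], [0.975, 0.22, -0.002], [-0.003, 0.002, -1.0]]
force: [-0.2, 1.8, 6.3]
opening: 0.0429
grasp_force: 73.0
```

>>> {"api": "step_arm", "payload": {
  "plan": [0, 0, 5, 0, 0, 0, 40, 0, 0, 15, 0, 0, 0, 40, 0, 0, 30, 0, 0, 0, 40, 0, 0, 40, 0, 0, 0, 40, 0, 0, 30, 0, 0, 0, 40, 0, 0, 10, 0, 0, 0, 40, 17, 20, 0, 0, 0, -0.01, 40, 26, 30, 0, 0, 0, -0.015, 40, 31, 35, 0, 0, 0, -0.018, 40, 31, 35, 0, 0, 0, -0.018, 40, 31, 35, 0, 0, 0, -0.018, 40, 25, 29, 0, 0, 0, -0.014, 40, 14, 16, 0, 0, 0, -0.008, 40, 8, 8, 0, 0, 0, -0.004, 40, 0, 0, 0, 0, 0, 0, 40, 0, 0, 0, 0, 0, 0, 40]
}}

```text
clock: 24.95
position: [0.6166, -0.1417, 0.1839]
orientation: [[-0.116, 0.993, -0.002], [0.993, 0.116, 0.0], [0.0, -0.002, -1.0]]
force: [-0.5, 0.1, -6.0]
opening: 0.0431
grasp_force: 73.3
```

>>> {"api": "step_arm", "payload": {
  "plan": [0, 0.5, -20, 0, 0, 0, 40, 0, 0, -40, 0, 0, 0, 40, 0, 0, -30, 0, 0, 0, 40, 0, 0, -17, 0, 0, 0, 40, 0, 0, -8, 0, 0, 0, 40, 0, 0, 0, 0, 0, 0, 40, 0, 0, 0, 0, 0, 0, 40]
}}

```text
clock: 25.65
position: [0.6179, -0.1413, 0.071]
orientation: [[-0.116, 0.993, 0.002], [0.993, 0.116, -0.001], [-0.001, 0.002, -1.0]]
force: [-0.7, -0.0, -5.3]
opening: 0.0425
grasp_force: 72.9
```

>>> {"api": "step_arm", "payload": {
  "plan": [0, 0.5, -4, 0, 0, 0, 40, 0, 0, -4, 0, 0, 0, 40, 0, 0, -3, 0, 0, 0, 40, 0, 0, -2, 0, 0, 0, 40, 0, 0, -1, 0, 0, 0, 40, 0, 0, 0, 0, 0, 0, 40, 0, 0, 0, 0, 0, 0, 40]
}}

```text
clock: 26.35
position: [0.6174, -0.1397, 0.0568]
orientation: [[-0.117, 0.993, 0.0], [0.993, 0.117, -0.0], [-0.0, 0.0, -1.0]]
force: [-4.3, 2.2, 5.1]
opening: 0.0427
grasp_force: 74.1
```

>>> {"api": "step_arm", "payload": {
  "plan": [0, 0, 0, 0, 0, 0, 60, 0, 0, 0, 0, 0, 0, 85, 0, 0, 0, 0, 0, 0, 85, 0, 0, 0, 0, 0, 0, 85, 0, 0, 20, 0, 0, 0, 85, 0, 0, 40, 0, 0, 0, 85, 0, 0, 45, 0, 0, 0, 85, 0, 0, 45, 0, 0, 0, 85, 0, 0, 45, 0, 0, 0, 85, -15, 20, 40, 0, 0, 0, 85, -15, 25, 40, 0, 0, 0, 85, -20, 30, 20, 0, 0, 0, 85, -20, 35, 0, 0, 0, 0, 85, -20, 30, 0, 0, 0, 0, 85, 0, 0, 0, 0, 0, 0, 85, 0, 0, 0, 0, 0, 0, 85]
}}

```text
clock: 27.95
position: [0.5275, 0.0005, 0.3514]
orientation: [[-0.118, 0.993, 0.001], [0.993, 0.118, -0.001], [-0.001, 0.001, -1.0]]
force: [0.5, 0.1, 0.7]
opening: 0.0851
grasp_force: 0.0
```

```bash
cat > m5.py <<'E'
from h import *
s,f=wrist(); save(f,'w5.png'); print(s['clock'],s['position'])
r=outline_of(f,'stand_85'); th=.1173; X=np.array([np.cos(th),np.sin(th)])
for h,c in [(.125,(.5824,.1571)),(.105,(.5941,.0578)),(.085,(.6058,-.0415)),(.065,(.6175,-.1409))]:
    p=proj(f,np.array([[*c,h*.6]]))[0]
    b=min(r,key=lambda q:np.linalg.norm(np.array(q['point'])-p)); o=fit([(f,b['pixels'].astype(np.float32))],*c,(h,))[0]
    print(h,np.round(p),np.round(b['point']),round(b['score'],2),'cost',o[0],'err mm',np.round((np.array(o[2:4])-c)*1000,1),'yaw',o[4])
E
python3 m5.py
```

```text
27.95 [5.27518692e-01 4.55856281e-04 3.51363829e-01]
0.125 [384.  31.] [383.  35.] 0.75 cost 0.046 err mm [-1.6  0.7] yaw 0.0839
0.105 [377. 124.] [372. 124.] 0.57 cost 0.024 err mm [-2.8  0. ] yaw 0.1142
0.085 [372. 201.] [367. 194.] 0.76 cost 0.041 err mm [-2.1 -0.3] yaw 0.1038
0.065 [367. 265.] [362. 258.] 0.93 cost 0.067 err mm [-1.2  0.6] yaw 0.1309
```

View pics/w5.png

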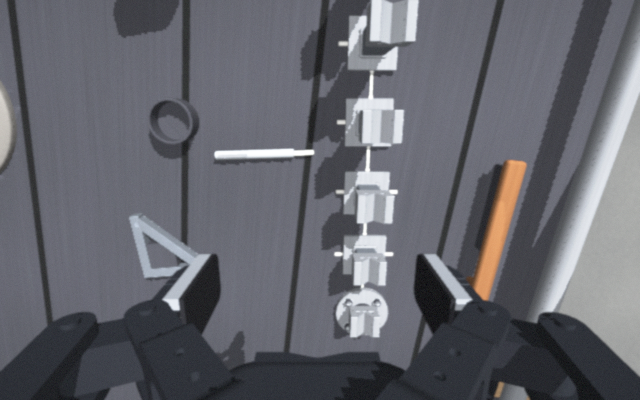

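All four stand upright and aligned on their crosses at (372,45), (370,122), (367,192) and (364,254). They step down towards the short saddle, with errors of 3 mm or less, so I'm handing in.

```bash
python3 -c "
from cell import *
print(close_job())"
```

```text
the job is handed in; nothing more can be done
None
```

I set the four V-stands upright on the chalk crosses, stepping down 125, 105, 85, 65 mm from the tall saddle, each about 3 mm or less off its cross in the last wrist-camera check, and handed the job in at about 28 s; the hand-in call returned no verdict.

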